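# Slide a cooling slate off the bin cabinet and lay it on the drying rack

## Robot

A 6-joint arm with a two-finger parallel gripper is mounted at the origin on the work surface. World frame = base frame: x ahead of the robot, y to its left, z up, the work surface at z = 0. Lengths are in m, angles in rad, forces in N, time in s.
With the tool pointing down it reaches from about 0.35 to 0.85 m from the base axis. Payload 8.1 kg.
Tool frame: the origin (TCP) lies at the very end of the fingers, on their centre line; the grasp point (between the pads) lies 19 mm behind it (bot.grip_depth is the distance from the TCP to the grasp point, in m); z points along the fingers, y is the line along which they close (so a half turn about z gives the same grasp; the last joint's range is limited). The gripper opens to 85 mm and grips with 20 to 120 N. Pads are 22 mm wide; open, the fingers measure 114 mm over their backs; the gripper's body (76 mm by 85 mm) begins 54 mm behind the grasp point. The pads swing forward as they close: fully open they stand 13 mm farther back than shut.
Start: joints at [-1.416, 0.13, 1.488, -0, 1.523, -0.085], TCP at [0.143, -0.583, 0.231] pointing down, gripper open.
Joint ranges: [-2.96, 2.96], [-0.89, 2.26], [0.02, 2.5], [-1.34, 4.48], [0, 2.73], [-2.66, 2.66]. Speed limits (rad/s): [2.39, 2.39, 2.79, 3.14, 3.14, 3.14].

## Interface

Orientations are given as a 3x3 rotation matrix whose columns are the frame's x, y, z axes.
In Python, from rig import bot, snapshot, camera_info gives the robot as it stands.
- The arm moves only by the shell command python3 -m crank 'ROWS'. ROWS is JSON, one flat list of numbers, 7 for each row, row after row: the finger opening in m, from 0 to 0.0854, then the shift along the tool's x, y, z in m, then the turn, a rotation vector about the tool's x, y, z in rad. In form: [gripper, x, y, z, wx, wy, wz, gripper, x, y, z, wx, wy, wz, ...]. A call has exactly 10 rows; each row is the pose to reach, as a shift and turn from the pose commanded when the call began, along the tool's axes at that moment; what a row does not reach only later rows make up. A row lasts 1/12 s, in which the tool goes at most 41.7 mm and 7.16 degrees, less where a joint would pass 70% of its speed; a pose out of reach is approached as far as the arm can. A call with a gripper value outside its range is refused whole. The fingers move at their own pace and stop on an object; the grip force is fixed at half the most. Time passes only in rows, so rows that repeat a pose let the fingers close, or fill a call up. It gives the time, the measured TCP pose, the force, the opening and the grip force at its end, in the units of the state.
- bot.read_state(): the state, without advancing time (a new reading comes with each control period).
- snapshot(name): name is "side" or "top"; returns (picture, depth): 400x640x3 uint8, red, green, blue; 400x640 float32, m along the optical axis (not along the pixel's ray), 0 where there is no reading.
- camera_info(name): a dict with "mtx" (3x3 intrinsics, pixels), "R" (3x3) and "t" (3): a world point X has camera coordinates R X + t. Camera axes: x right, y down, z forward; pixel columns grow to the right and rows downward; lengths in m; the calibration is good to about 2 mm. A picture is of the moment at which its call begins. camera_info takes no time and is no camera call.
- bot.hand_in(): hands the job in; it is judged then, once.
The state is a dict: "t": time; "joints": joint angles; "joint_velocities": joint speeds; "effort": joint torques, N m; "ee_pos": TCP position; "tool_rot": TCP orientation; "contact_force": force on the tool from outside, world axes, zero at the start; "wrist_torque": the same for the moment, N m; "width": finger opening in m; "finger_force": force on a finger pad.
Only numpy, scipy, OpenCV 4.12 (cv2) and the standard library are available. Lean on these libraries where they do the work, as an engineer would, in place of code of your own. Each camera call takes 0.05 s, during which the arm holds its last target. There are 200 camera calls.

## Task

The pet's thin cooling slate lies sunk in the shallow trough on top of the small tilt-out bin cabinet, where fingers cannot get round it: press on it and slide it, still lying flat, out over the cabinet's open front edge until it overhangs enough to be gripped. Then pick it up and lay it flat on the two bars of the steel drying rack, lengthwise, centred and between the upturned ends, setting it down rather than dropping it, and let go. The slate is brittle, so touch down on it slowly, never ram it against the cabinet or let it fall, and leave everything else where it stands.

Things in the scene. Friction and masses are not known exactly. Their poses are not given: they have to be found in the camera images.
- slate: dark grey slate slab, 160 (x) by 56 (y) by 5 (z) mm, 84 to 168 g. Origin centre of its underside, z up. Starts flat in the cabinet's trough, its x along the cabinet's x within 0.02 rad. Fingertips grip it better than the cabinet's top does: a light press (5 to 25 N) drags it, perhaps slipping some mm. Tips off if its middle passes the front edge. Overhanging, it is held by its long edges.
- cabinet: grey bin cabinet, orange bin front (stays shut), fixed. Origin at counter level; -x is the front, z up. Body x -84 to 98, y -45 to 45 mm. Top at z 90 is a trough floor 62 mm wide: side lips y +-31 to 41 full length, back lip x 90 to 98, all up to z 97 mm; open at the front edge, x -84. Slate's middle starts at x -2 to 8. Orange finger lip out to x -96 at z 63 to 69, y +-25 mm.
- rack: drying rack of 8 mm steel wire, fixed. Origin at counter level under its middle, z up. Two bars along x at y +-17 mm, tops at z 45 mm; at x +-92 (inner face +-88) they turn up to z 64 mm, joined by a cross wire. Splayed feet at x +-92 reach y +-49 mm at the counter. Open beside the bars for fingers. A slate laid right has its origin at (0, 0, 45 mm) in this frame, either way round.
- bowl: blue ceramic food bowl, 110 mm across, 50 mm high, loose. Origin centre of its underside. Leave alone.
- jar: feed jar, 80 mm across, 120 mm high, loose. Origin centre of its underside. Leave alone.
- brush: hand brush lying on the counter, loose, lying along its x axis. Leave alone.
- chew: bamboo chew stick, 150 mm long, 18 mm thick, lying along its x axis, loose. Origin centre of its underside. Leave alone.
- clip: red metal spring clip, 85 by 28 by 26 mm, loose. Origin centre of its underside. Leave alone.
- rake: green plastic grooming rake with black teeth, 165 mm long along x, 90 mm wide at the head, 16 mm high, loose. Leave alone.
There are look-alikes about, which are no part of the job. There is more than one size of the slate; the one meant has the size given above.

How it is judged:
On the way, in this order (a step that is already met when the one before it is completed fails the run):
1. the slate, still lying flat on the cabinet's top, has been slid out until its front end overhangs the front edge by at least 26 mm (x of slate in the frame of cabinet below -0.03 m and z of slate in the frame of cabinet between 0.087 and 0.093 m and angle between slate's own z axis and vertical below 0.05 rad), for 0.2 s.
2. the slate has been picked up, at least 25 mm clear of the cabinet's top (height (world z) of slate above 0.115 m and contact force between slate and cabinet below 0.1 N and contact force between the fingers and slate above 1 N), for 0.2 s.
At the end, for the whole second after the job is handed in: The slate lies flat (within 0.06 rad) and at rest on both bars of the drying rack, between the upturned ends: its middle within 12 mm of the rack's middle along and across, its underside at the bars' top (within 4 mm), lengthwise within 0.15 rad, and released (x of slate in the frame of rack between -0.012 and 0.012 m and y of slate in the frame of rack between -0.012 and 0.012 m and z of slate in the frame of rack between 0.041 and 0.049 m and angle between slate's own z axis and vertical below 0.06 rad and angle between the x axis of slate and the x axis of rack, either way round below 0.15 rad and linear speed of slate below 0.02 m/s and contact force between the fingers and slate below 0.05 N); the robot touches nothing.
It fails at once if the slate fell to the counter or off the rack (height (world z) of slate below 0.03 m).
It fails at once if the slate was let go more than 15 mm above the rack (contact force between the fingers and slate below 0.02 N and horizontal distance between slate and rack below 0.08 m and z of slate in the frame of rack above 0.06 m).
It fails at once if the slate was rammed against the cabinet with more than 120 N (contact force between slate and cabinet above 120 N).
It fails at once if a bystander was moved by more than 20 mm (distance of any of bowl, jar, brush, chew, clip, rake from where it was at the start of the episode above 0.02 m).
It also fails if it takes over 54 s, if anything falls off the work surface, if the arm or the gripper's body presses on something with over 40 N, if the wrist force passes 120 N, or if a joint passes its speed limit or range.

## Working session

There is one attempt and no reset: what is moved stays moved. The work goes in short steps, Python scripts to look and compute and a shell command to move; the robot and the scene stay as the last step left them, time stands still between calls to the robot, and variables do not carry over. Pictures are saved under pics/ and viewed, at most 10 in all, crops included, and the job is handed in when it is done.

```bash
ls; mkdir -p pics; python3 - <<'E'
from rig import bot,snapshot,camera_info
import cv2,numpy as np
np.set_printoptions(precision=4,suppress=True)
for n in("top","side"):
    p,d=snapshot(n);cv2.imwrite(f"pics/{n}0.png",p[:,:,::-1]);np.savez(f"{n}0.npz",p=p,d=d)
    c=camera_info(n);print(n,c, -np.array(c["R"]).T@c["t"])
print(bot.read_state())
E
```

```text
pics
top {'mtx': array([[413.8994,   0.    , 315.6424],
       [  0.    , 413.8994, 196.4708],
       [  0.    ,   0.    ,   1.    ]]), 'R': array([[ 0.0121, -0.9995,  0.0294],
       [-0.9869, -0.0167, -0.1604],
       [ 0.1608, -0.0271, -0.9866]]), 't': array([-0.0133,  0.5744,  1.1754])} [0.378  0.0282 1.2521]
side {'mtx': array([[514.3479,   0.    , 321.3705],
       [  0.    , 514.3479, 208.7218],
       [  0.    ,   0.    ,   1.    ]]), 'R': array([[-0.6985, -0.7156, -0.0051],
       [-0.4227,  0.4184, -0.8039],
       [ 0.5774, -0.5594, -0.5947]]), 't': array([0.3812, 0.3108, 1.2017])} [-0.2961  0.815   0.9664]
{'t': 0.1, 'joints': array([-1.4164,  0.1311,  1.4892,  0.    ,  1.523 , -0.0854]), 'joint_velocities': array([ 0.0006, -0.0019, -0.001 , -0.0005,  0.0004,  0.0016]), 'effort': array([  0.0025, -57.0951, -50.194 ,  -0.0001,   0.0081,  -0.    ]), 'ee_pos': array([ 0.1424, -0.5823,  0.2303]), 'tool_rot': array([[ 0.9714,  0.2375, -0.0003],
       [ 0.2375, -0.9714,  0.0017],
       [ 0.0001, -0.0017, -1.    ]]), 'contact_force': array([-0.0227, -0.4172,  0.4237]), 'wrist_torque': array([0.0391, 0.0083, 0.0245]), 'finger_force': 0.0, 'width': 0.08539968041671564}
```

View pics/top0.png

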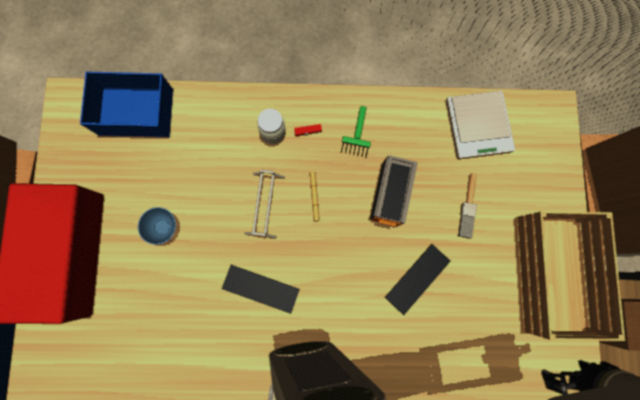

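View pics/side0.png

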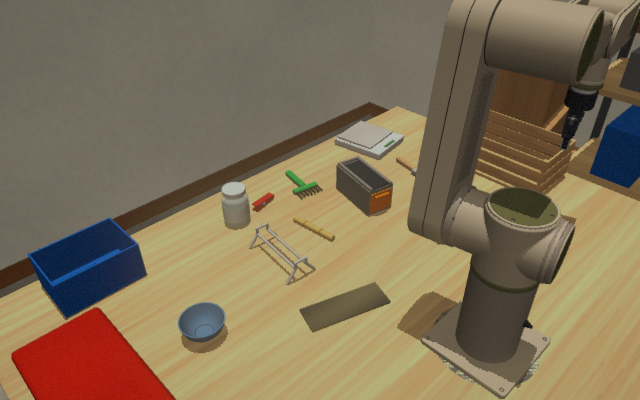

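The top view shows the cabinet at (395,190), with its orange front at (386,223) and the slate in its trough. The rack is at (264,205). The large dark slabs at (260,288) and (418,278) are look-alikes on the counter. The side view agrees.

```bash
cat > h.py <<'E'
import numpy as np,cv2
from rig import bot,snapshot,camera_info
np.set_printoptions(precision=4,suppress=True)
def ray(n,uv,z):
    c=camera_info(n);R=np.array(c["R"]);t=np.array(c["t"]);o=-R.T@t
    uv=np.atleast_2d(np.asarray(uv,float));q=np.c_[uv,np.ones(len(uv))]@np.linalg.inv(c["mtx"]).T@R
    return o+q*((z-o[2])/q[:,2])[:,None]
def cloud(n,d):
    c=camera_info(n);R=np.array(c["R"]);v,u=np.indices(d.shape)
    q=np.stack([u,v,np.ones_like(u)],-1)@np.linalg.inv(c["mtx"]).T*d[...,None]
    return (q-np.array(c["t"]))@R
def rect(P):
    (c,s,a)=cv2.minAreaRect((P[:,:2]*1000).astype(np.float32));b=cv2.boxPoints((c,s,a))
    e=[b[1]-b[0],b[2]-b[1]];l=max(e,key=np.linalg.norm);return np.array(c),sorted(s),np.degrees(np.arctan2(l[1],l[0]))
E
python3 - <<'E'
from h import *
f=np.load("top0.npz");p,d=f["p"].astype(int),f["d"];X=cloud("top",d)
v,u=np.indices(d.shape)
box=(u>360)&(u<425)&(v>145)&(v<235)
g=p.max(-1);hsv=cv2.cvtColor(f["p"],cv2.COLOR_RGB2HSV)
print("z hist",np.histogram(X[...,2][box],bins=np.arange(0,.12,.01)))
def comp(m,name,z):
    n,l,s,_=cv2.connectedComponentsWithStats(m.astype(np.uint8));k=1+s[1:,4].argmax()
    vv,uu=np.nonzero(l==k);P=ray("top",np.c_[uu,vv],z);print(name,s[k],rect(P));return P
comp(box&(X[...,2]>.075),"cab top",.097)
comp(box&(g<65)&(X[...,2]>.075),"slate",.095)
comp(box&(hsv[...,0]<20)&(hsv[...,1]>200)&(p[...,0]>150),"orange",.066)
rb=(u>235)&(u<298)&(v>160)&(v<245)
comp(rb&(X[...,2]>.03),"rack depth",.045)
comp(rb&(hsv[...,1]<60)&(g>80),"rack col",.045)
a=cv2.resize(f["p"][140:250,230:430,::-1],None,fx=4,fy=4,interpolation=cv2.INTER_CUBIC);cv2.imwrite("pics/crop.png",a)
E
```

```text
z hist (array([2069,   56,   32,   33,   28,   39,   63,  105,  161, 1723,  124]), array([0.  , 0.01, 0.02, 0.03, 0.04, 0.05, 0.06, 0.07, 0.08, 0.09, 0.1 ,
       0.11]))
cab top [ 373  155   45   70 2072] (array([ 590.5286, -229.2336]), [94.5061264038086, 191.6249237060547], np.float32(-12.560607))
slate [ 381  164   29   57 1019] (array([ 584.88  , -231.0128]), [54.738643646240234, 158.87277221679688], np.float32(-12.642075))
orange [379 219  17   7  54] (array([ 499.647 , -211.8598]), [10.626465797424316, 46.95459747314453], np.float32(76.753426))
rack depth [249 170  30  67 446] (array([554.9195, 146.2513]), [61.48249816894531, 195.20135498046875], np.float32(-6.2231507))
rack col [251 193   9  42  78] (array([521.8568, 171.5309]), [17.48434066772461, 121.18794250488281], np.float32(-1.0161471))
```

View pics/crop.png

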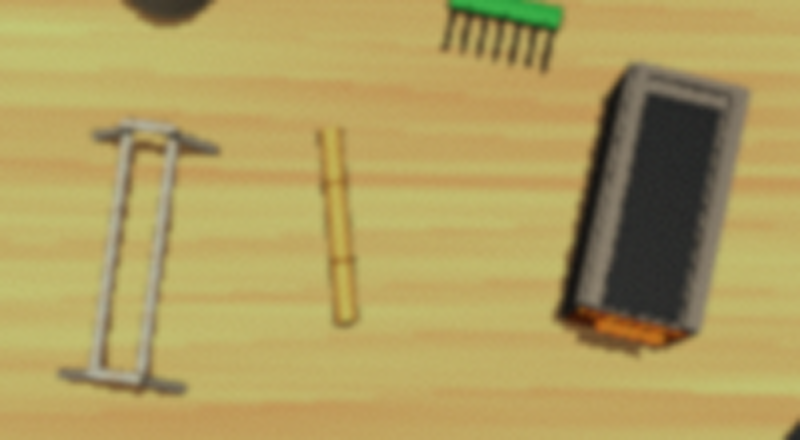

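```bash
cat >> h.py <<'E'
def rel(p,yaw):
    s=bot.read_state();R=np.array(s["tool_rot"]);c,n=np.cos(yaw),np.sin(yaw)
    T=np.array([[c,n,0],[n,-c,0],[0,0,-1]])
    print("shift",R.T@(np.array(p)-s["ee_pos"]),"turn",cv2.Rodrigues(R.T@T)[0].ravel(),"at",s["ee_pos"],"t",s["t"])
E
python3 - <<'E'
from h import *
f=np.load("top0.npz");hsv=cv2.cvtColor(f["p"],cv2.COLOR_RGB2HSV)
L=[];Rr=[]
for v in range(180,230):
    u=np.arange(248,280);s=hsv[v,248:280,1].astype(float);w=np.clip(110-s,0,None)
    mid=np.interp(v,[175,233],[267.5,260])
    for side,A in((u<mid,L),(u>=mid,Rr)):
        if w[side].sum()>20:A.append((np.sum(u[side]*w[side])/w[side].sum(),v))
for A in(L,Rr):
    P=ray("top",A,.043)[:,:2];vx,vy,x,y=cv2.fitLine(P.astype(np.float32),cv2.DIST_HUBER,0,.001,.001).ravel()
    s=np.sign(vx);print("bar",len(A),"yaw",np.degrees(np.arctan2(vy*s,vx*s)),"y at x=.55",y+(.55-x)*vy/vx,"y at .5",y+(.5-x)*vy/vx)
cr=np.array([[127,126],[175,128],[93,374],[146,382]])/4+[230,140]-.375
print("corners z.062",ray("top",cr,.062))
cb=np.array([[632,65],[746,88],[694,333],[575,310]])/4+[230,140]-.375
C=ray("top",cb,.097);print("cab corners",C)
S=ray("top",np.array([[646,94],[721,107],[682,325],[605,309]])/4+[230,140]-.375,.095);print("slate",S,S.mean(0))
rel([.60,-.234,.19],np.radians(-12.6))
E
```

```text
bar 50 yaw -6.098946 y at x=.55 0.16714382 y at .5 0.17248635
bar 50 yaw -6.0442057 y at x=.55 0.13297342 y at .5 0.13826764
corners z.062 [[0.6446 0.1556 0.062 ]
 [0.6437 0.1204 0.062 ]
 [0.4627 0.1738 0.062 ]
 [0.4576 0.1358 0.062 ]]
cab corners [[ 0.6886 -0.2102  0.097 ]
 [ 0.6732 -0.2927  0.097 ]
 [ 0.4951 -0.251   0.097 ]
 [ 0.5101 -0.167   0.097 ]]
slate [[ 0.6678 -0.2204  0.095 ]
 [ 0.6592 -0.2747  0.095 ]
 [ 0.5008 -0.2431  0.095 ]
 [ 0.5113 -0.1886  0.095 ]] [ 0.5848 -0.2317  0.095 ]
shift [ 0.5272 -0.2296  0.0408] turn [-0.0017  0.0002  0.4597] at [ 0.1424 -0.5823  0.2303] t 0.1
```

```bash
python3 -m crank '[0.02,0.03,-0.013,0,0,0,0.05, 0,0.065,-0.03,0,0,0,0.1, 0,0.1,-0.045,0,0,0,0.15, 0,0.135,-0.06,0,0,0,0.2, 0,0.17,-0.075,0,0,0,0.25, 0,0.205,-0.09,0,0,0,0.3, 0,0.24,-0.105,0,0,0,0.35, 0,0.27,-0.12,0,0,0,0.4, 0,0.29,-0.13,0,0,0,0.44, 0,0.3,-0.133,0,0,0,0.46]'; python3 - <<'E'
from h import *
rel([.604,-.234,.13],np.radians(-12.8))
E
```

```text
t: 0.93
ee_pos: [0.4044, -0.3796, 0.2308]
tool_rot: [[0.976, -0.218, 0.0], [-0.218, -0.976, 0.001], [-0.0, -0.001, -1.0]]
contact_force: [-0.5, -0.5, 0.5]
width: -0.0001
finger_force: 0.0
shift [ 0.1631 -0.1855  0.101 ] turn [-0.0014  0.0003  0.0037] at [ 0.4044 -0.3796  0.2308] t 0.9333
```

```bash
python3 -m crank '[0,0.02,-0.023,0,0,0,0, 0,0.043,-0.048,0,0,0,0, 0,0.066,-0.074,0,0,0,0, 0,0.089,-0.1,0.01,0,0,0, 0,0.112,-0.126,0.025,0,0,0, 0,0.132,-0.15,0.045,0,0,0, 0,0.15,-0.17,0.065,0,0,0, 0,0.16,-0.182,0.085,0,0,0, 0,0.163,-0.1855,0.095,0,0,0, 0,0.163,-0.1855,0.1,0,0,0]'; python3 - <<'E'
from h import *
rel([.604,-.234,.095],np.radians(-12.8))
p,d=snapshot("top");cv2.imwrite("pics/a.png",cv2.resize(p[140:250,300:450,::-1],None,fx=4,fy=4,interpolation=cv2.INTER_CUBIC))
E
```

```text
t: 1.77
ee_pos: [0.6011, -0.2353, 0.1282]
tool_rot: [[0.976, -0.217, -0.004], [-0.217, -0.976, 0.002], [-0.004, -0.001, -1.0]]
contact_force: [0.6, -0.2, -0.5]
width: 0.0001
finger_force: 0.0
shift [ 0.0027 -0.0019  0.0332] turn [-0.0011  0.0045  0.0051] at [ 0.6011 -0.2353  0.1282] t 1.7667
```

View pics/a.png

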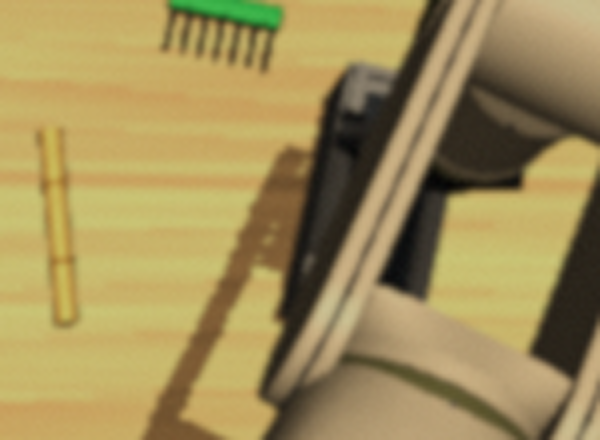

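The arm covers most of the cabinet, apart from its back-left corner near crop pixel (365,90). The tool is over the trough as planned, so I'll descend slowly.

```bash
python3 -m crank '[0,0,0,0.008,0,0,0, 0,0,0,0.016,0,0,0, 0,0,0,0.021,0,0,0, 0,0,0,0.025,0,0,0, 0,0,0,0.027,0,0,0, 0,0,0,0.028,0,0,0, 0,0,0,0.029,0,0,0, 0,0,0,0.03,0,0,0, 0,0,0,0.03,0,0,0, 0,0,0,0.03,0,0,0]'
```

```text
t: 2.65
ee_pos: [0.602, -0.237, 0.1015]
tool_rot: [[0.976, -0.218, 0.0], [-0.218, -0.976, -0.0], [0.0, 0.0, -1.0]]
contact_force: [-0.1, -0.4, 0.6]
width: -0.0002
finger_force: 0.0
```

```bash
python3 -m crank '[0,0,-0.003,0.001,0,0,0, 0,0,-0.003,0.002,0,0,0, 0,0,-0.003,0.003,0,0,0, 0,0,-0.003,0.0035,0,0,0, 0,0,-0.003,0.004,0,0,0, 0,0,-0.003,0.0045,0,0,0, 0,0,-0.003,0.005,0,0,0, 0,0,-0.003,0.0055,0,0,0, 0,0,-0.003,0.006,0,0,0, 0,0,-0.003,0.006,0,0,0]'
```

```text
t: 3.48
ee_pos: [0.6025, -0.2341, 0.0952]
tool_rot: [[0.976, -0.218, -0.0], [-0.218, -0.976, 0.0], [-0.0, -0.0, -1.0]]
contact_force: [0.4, 0.1, 0.2]
width: -0.0001
finger_force: 0.0
```

```bash
python3 -m crank '[0,0,0,0.0003,0,0,0, 0,0,0,0.0006,0,0,0, 0,0,0,0.0009,0,0,0, 0,0,0,0.0012,0,0,0, 0,0,0,0.0015,0,0,0, 0,0,0,0.0015,0,0,0, 0,0,0,0.0015,0,0,0, 0,0,0,0.0015,0,0,0, 0,0,0,0.0015,0,0,0, 0,0,0,0.0015,0,0,0]'
```

```text
t: 4.32
ee_pos: [0.6032, -0.2343, 0.0951]
tool_rot: [[0.976, -0.218, 0.001], [-0.218, -0.976, -0.001], [0.002, 0.0, -1.0]]
contact_force: [-2.4, 1.4, 8.0]
width: -0.0002
finger_force: 3.5
```

```bash
python3 -m crank '[0,0,0,0.0006,0,0,0, 0,-0.001,0,0.0008,0,0,0, 0,-0.004,0,0.0008,0,0,0, 0,-0.008,0,0.0008,0,0,0, 0,-0.012,0,0.0008,0,0,0, 0,-0.016,0,0.0008,0,0,0, 0,-0.02,0,0.0008,0,0,0, 0,-0.023,0,0.0008,0,0,0, 0,-0.025,0,0.0008,0,0,0, 0,-0.025,0,0.0008,0,0,0]'; python3 - <<'E'
from h import *
p,d=snapshot("side");np.savez("s1.npz",p=p,d=d);cv2.imwrite("pics/s1.png",cv2.resize(p[130:240,310:440,::-1],None,fx=5,fy=5,interpolation=cv2.INTER_CUBIC))
E
```

```text
t: 5.15
ee_pos: [0.5796, -0.2293, 0.0951]
tool_rot: [[0.976, -0.218, 0.004], [-0.218, -0.976, -0.002], [0.004, 0.001, -1.0]]
contact_force: [0.1, -1.0, 8.2]
width: -0.0
finger_force: 4.2
```

View pics/s1.png

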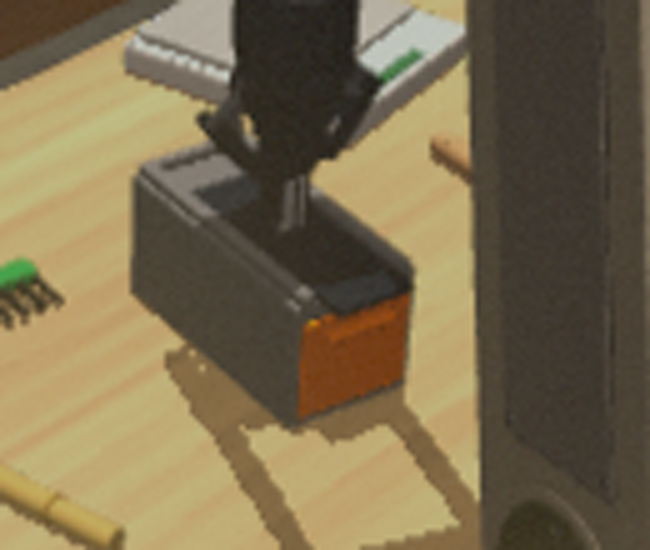

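The fingers are pressing at crop (290,230). The slate's front end is near (360,303), level with the cabinet's front, and the orange lip below it at (365,330) is still visible. I'll measure how far the slate has moved.

```bash
python3 - <<'E'
from h import *
px=np.array([[322,317],[362,303],[405,288],[200,190],[260,178]])/5+[310,130]-.4
print(ray("side",px,.095))
c=camera_info("side")
a=np.array([.975,-.2215])
for s in(-74,-84,-100):
    X=np.array([*(np.array([.5849,-.230])+a*s/1000),.095]);q=c["mtx"]@(c["R"]@X+c["t"]);print(s,(q[:2]/q[2]-[310,130]+.4)*5)
E
```

```text
[[ 0.4961 -0.1706  0.095 ]
 [ 0.4889 -0.1987  0.095 ]
 [ 0.4811 -0.2293  0.095 ]
 [ 0.6444 -0.2229  0.095 ]
 [ 0.6272 -0.2609  0.095 ]]
-74 [347.9168 277.4395]
-84 [357.8436 285.2724]
-100 [373.9104 297.9502]
```

```bash
python3 -m crank '[0,-0.002,0,0.0002,0,0,0, 0,-0.006,0,0.0003,0,0,0, 0,-0.01,0,0.0003,0,0,0, 0,-0.014,0,0.0003,0,0,0, 0,-0.018,0,0.0003,0,0,0, 0,-0.021,0,0.0003,0,0,0, 0,-0.024,0,0.0003,0,0,0, 0,-0.026,0,0.0003,0,0,0, 0,-0.026,0,0.0003,0,0,0, 0,-0.026,0,0.0003,0,0,0]'; python3 - <<'E'
from h import *
p,d=snapshot("side");np.savez("s2.npz",p=p,d=d);cv2.imwrite("pics/s2.png",cv2.resize(p[130:240,310:440,::-1],None,fx=5,fy=5,interpolation=cv2.INTER_CUBIC))
E
```

```text
t: 6.03
ee_pos: [0.5545, -0.2237, 0.0951]
tool_rot: [[0.976, -0.218, 0.004], [-0.218, -0.976, -0.002], [0.005, 0.001, -1.0]]
contact_force: [-0.5, 0.7, 9.7]
width: -0.0
finger_force: 4.9
```

View pics/s2.png

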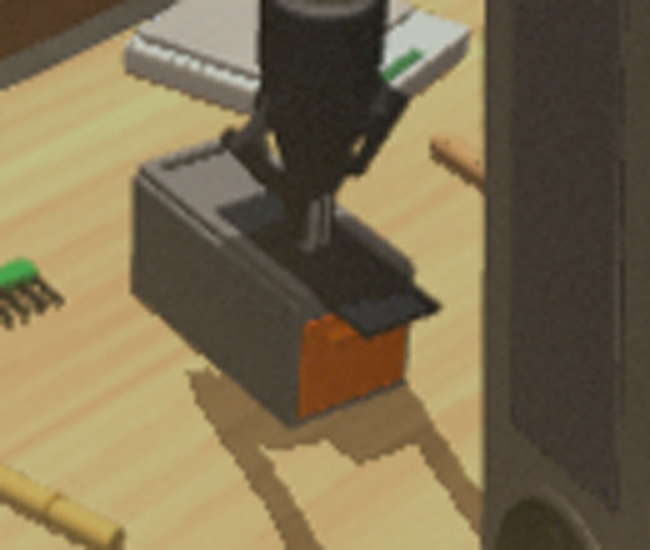

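The slate now overhangs, with front corners at crop (365,333) and (438,306). That puts its front at about cabinet x -127, so its middle is at about -47. I'll slide it about 15 mm more and then lift off.

```bash
python3 -m crank '[0,-0.002,0,0.0001,0,0,0, 0,-0.005,0,0.0001,0,0,0, 0,-0.008,0,0.0001,0,0,0, 0,-0.011,0,0.0001,0,0,0, 0,-0.013,0,0.0001,0,0,0, 0,-0.015,0,0.0001,0,0,0, 0,-0.015,0,0.0001,0,0,0, 0,-0.015,0,0.0001,0,0,0, 0,-0.015,0,-0.002,0,0,0, 0,-0.015,0,-0.006,0,0,0]'
python3 -m crank '[0,0,0,-0.01,0,0,0, 0,0,0,-0.03,0,0,0, 0,0,0,-0.055,0,0,0, 0.04,0,0,-0.075,0,0,0, 0.085,-0.02,0,-0.08,0,0,0, 0.085,-0.045,0,-0.08,0,0,0, 0.085,-0.08,0,-0.08,0,0,0, 0.085,-0.1,0,-0.08,0,0,0, 0.085,-0.11,0,-0.08,0,0,0, 0.085,-0.11,0,-0.08,0,0,0]'; python3 - <<'E'
from h import *
p,d=snapshot("side");np.savez("s3.npz",p=p,d=d);cv2.imwrite("pics/s3.png",cv2.resize(p[130:240,310:440,::-1],None,fx=5,fy=5,interpolation=cv2.INTER_CUBIC))
p,d=snapshot("top");np.savez("t3.npz",p=p,d=d);cv2.imwrite("pics/t3.png",cv2.resize(p[140:250,360:440,::-1],None,fx=5,fy=5,interpolation=cv2.INTER_CUBIC))
E
```

```text
t: 6.92
ee_pos: [0.5379, -0.2195, 0.0985]
tool_rot: [[0.976, -0.218, -0.0], [-0.218, -0.976, 0.0], [-0.001, -0.0, -1.0]]
contact_force: [0.4, -0.2, -0.1]
width: 0.0
finger_force: 0.0
t: 7.75
ee_pos: [0.4292, -0.1952, 0.1791]
tool_rot: [[0.976, -0.219, -0.0], [-0.219, -0.976, -0.0], [-0.0, 0.0, -1.0]]
contact_force: [-0.6, -1.3, -0.6]
width: 0.0831
finger_force: 0.0
```

View pics/s3.png

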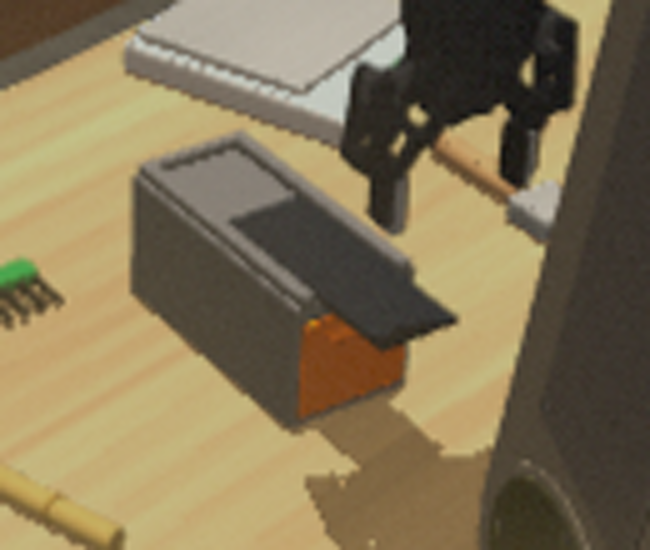

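The slate lies flat, with its top corners at crop (385,346), (458,319), (230,217) and (297,197).

```bash
python3 - <<'E'
from h import *
px=np.array([[384,346],[458,319],[297,197],[230,216]])/5+[310,130]-.4
P=ray("side",px,.095);print(P,P.mean(0),[np.linalg.norm(P[i]-P[i-1]) for i in range(4)])
f=np.load("s3.npz");p=f["p"];X=cloud("side",f["d"])
v,u=np.indices(p.shape[:2]);m=(p.max(-1)<75)&(abs(X[...,2]-.095)<.008)&(u>350)&(u<405)&(v>165)&(v<205)
n,l,s,_=cv2.connectedComponentsWithStats(m.astype(np.uint8));k=1+s[1:,4].argmax();vv,uu=np.nonzero(l==k)
print("slate side",s[k],rect(ray("side",np.c_[uu,vv],.095)), np.median(X[l==k][:,2]))
# cabinet front edge (side): corner left front lip top (305,312), right (412,268)
print("front lips",ray("side",np.array([[303,312],[412,266]])/5+[310,130]-.4,.097))
f=np.load("t3.npz");p=f["p"];X=cloud("top",f["d"]);m=(abs(X[...,2]-.095)<.012)&(p.max(-1)<65)&(u>360)&(u<425)&(v>150)&(v<250)
n,l,s,_=cv2.connectedComponentsWithStats(m.astype(np.uint8));k=1+s[1:,4].argmax();vv,uu=np.nonzero(l==k)
print("top",s[k],rect(ray("top",np.c_[uu,vv],.095)))
for n in("top","side"):
    c=camera_info(n)
    for X in([.552,.1499,.045],):
        q=c["mtx"]@(c["R"]@np.array(X)+c["t"]);print(n,q[:2]/q[2])
E
```

```text
[[ 0.4511 -0.1738  0.095 ]
 [ 0.4381 -0.2262  0.095 ]
 [ 0.5953 -0.2606  0.095 ]
 [ 0.61   -0.2138  0.095 ]] [ 0.5236 -0.2186  0.095 ] [np.float64(0.163917945665958), np.float64(0.054034603734577684), np.float64(0.16092248443546256), np.float64(0.04901202075129466)]
slate side [356 169  45  31 554] (array([ 521.7302, -218.3891]), [62.997406005859375, 162.38131713867188], np.float32(-13.11129)) 0.09602917999760385
front lips [[ 0.5057 -0.1642  0.097 ]
 [ 0.4916 -0.2485  0.097 ]]
top [377 185  29  49 764] (array([ 529.8069, -218.0149]), [54.08579635620117, 142.9635772705078], np.float32(-14.207927))
top [262.842 203.236]
side [280.5626 246.6535]
```

View pics/t3.png

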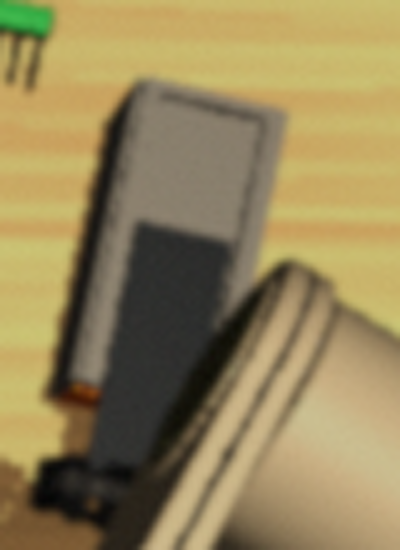

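```bash
python3 - <<'E'
from h import *
P=ray("top",np.array([[138,222],[228,238]])/5+[360,140]-.4,.095);print(P,P.mean(0)[:2]-.08*np.array([.974,-.227]))
rel([.481,-.2083,.074],np.radians(-13))
E
```

```text
[[ 0.6062 -0.2081  0.095 ]
 [ 0.5978 -0.2597  0.095 ]] [ 0.5241 -0.2157]
shift [0.0512 0.0013 0.1055] turn [ 0.0004 -0.0014  0.0064] at [ 0.4312 -0.1958  0.1795] t 7.85
```

```bash
python3 -m crank '[0.085,0.02,0,0.005,0,0,0, 0.085,0.04,0,0.02,0,0,0.006, 0.085,0.05,0.0005,0.035,0,0,0.006, 0.085,0.051,0.0005,0.05,0,0,0.006, 0.085,0.051,0.0005,0.06,0,0,0.006, 0.085,0.051,0.0005,0.066,0,0,0.006, 0.085,0.051,0.0005,0.068,0,0,0.006, 0.085,0.051,0.0005,0.068,0,0,0.006, 0.085,0.051,0.0005,0.068,0,0,0.006, 0.085,0.051,0.0005,0.068,0,0,0.006]'
python3 -m crank '[0.085,0,0,0.005,0,0,0, 0.085,0,0,0.01,0,0,0, 0.085,0,0,0.015,0,0,0, 0.085,0,0,0.02,0,0,0, 0.085,0,0,0.025,0,0,0, 0.085,0,0,0.03,0,0,0, 0.085,0,0,0.034,0,0,0, 0.085,0,0,0.036,0,0,0, 0.085,0,0,0.037,0,0,0, 0.085,0,0,0.037,0,0,0]'
python3 - <<'E'
from h import *
rel([.481,-.2075,.074],np.radians(-13))
p,d=snapshot("side");np.savez("s3.npz",p=p,d=d);cv2.imwrite("pics/s4.png",cv2.resize(p[130:240,310:440,::-1],None,fx=5,fy=5,interpolation=cv2.INTER_CUBIC))
E
```

```text
t: 8.68
ee_pos: [0.481, -0.2076, 0.1118]
tool_rot: [[0.974, -0.224, 0.002], [-0.224, -0.974, -0.001], [0.002, 0.0, -1.0]]
contact_force: [0.4, -0.5, 0.1]
width: 0.0851
finger_force: 0.0
t: 9.52
ee_pos: [0.4804, -0.2072, 0.0734]
tool_rot: [[0.975, -0.224, -0.0], [-0.224, -0.975, 0.0], [-0.0, -0.0, -1.0]]
contact_force: [-0.3, -0.6, 0.4]
width: 0.0853
finger_force: 0.0
shift [ 0.0007  0.0002 -0.0006] turn [-0.0001  0.0004  0.0007] at [ 0.4804 -0.2072  0.0734] t 9.5167
```

View pics/s4.png

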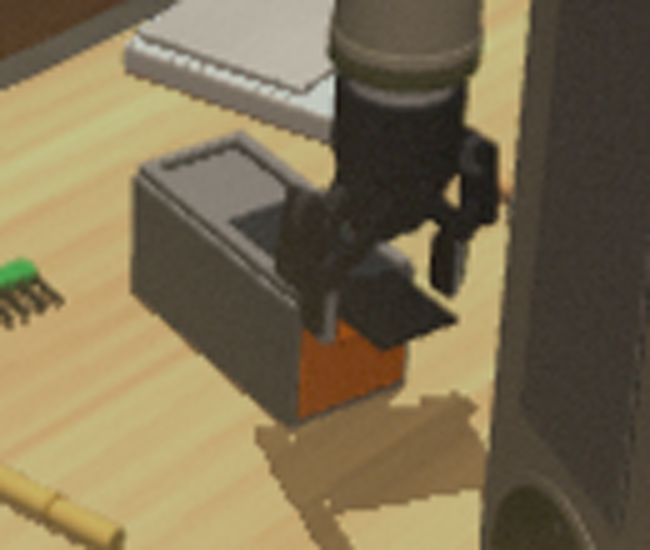

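The fingers straddle the overhanging part, with the near tip at (322,335) and the far tip at (447,290). Closing now.

```bash
python3 -m crank '[0.075,0,0,0,0,0,0, 0.068,0,0,0,0,0,0, 0.062,0,0,0,0,0,0, 0.058,0,0,0,0,0,0, 0.055,0,0,0,0,0,0, 0.05,0,0,0,0,0,0, 0.05,0,0,0,0,0,0, 0.05,0,0,0,0,0,0, 0.05,0,0,0,0,0,0, 0.05,0,0,0,0,0,0]'
```

```text
t: 10.4
ee_pos: [0.4807, -0.2073, 0.074]
tool_rot: [[0.975, -0.224, 0.0], [-0.224, -0.975, -0.0], [0.001, 0.0, -1.0]]
contact_force: [0.0, 1.2, 4.8]
width: 0.054
finger_force: 62.3
```

```bash
python3 -m crank '[0.05,0,0,-0.001,0,0,0, 0.05,0,0,-0.003,0,0,0, 0.05,0,0,-0.006,0,0,0, 0.05,0,0,-0.01,0,0,0, 0.05,0,0,-0.015,0,0,0, 0.05,0,0,-0.022,0,0,0, 0.05,0,0,-0.03,0,0,0, 0.05,0,0,-0.04,0,0,0, 0.05,0,0,-0.048,0,0,0, 0.05,0,0,-0.052,0,0,0]'
python3 -m crank '[0.05,0,0,-0.01,0,0,0, 0.05,0,0,-0.02,0,0,0, 0.05,0,0,-0.03,0,0,0, 0.05,0,0,-0.035,0,0,0, 0.05,0,0,-0.038,0,0,0, 0.05,0,0,-0.038,0,0,0, 0.05,0,0,-0.038,0,0,0, 0.05,0,0,-0.038,0,0,0, 0.05,0,0,-0.038,0,0,0, 0.05,0,0,-0.038,0,0,0]'
python3 - <<'E'
from h import *
p,d=snapshot("side");np.savez("s5.npz",p=p,d=d);cv2.imwrite("pics/s5.png",cv2.resize(p[80:240,290:450,::-1],None,fx=3.7,fy=3.7,interpolation=cv2.INTER_CUBIC))
E
```

```text
t: 11.23
ee_pos: [0.4814, -0.2077, 0.1279]
tool_rot: [[0.975, -0.224, 0.002], [-0.224, -0.975, -0.001], [0.003, 0.001, -1.0]]
contact_force: [1.1, 0.0, -0.5]
width: 0.0543
finger_force: 63.2
t: 12.07
ee_pos: [0.4802, -0.2071, 0.1631]
tool_rot: [[0.975, -0.224, -0.001], [-0.224, -0.975, 0.0], [-0.001, -0.0, -1.0]]
contact_force: [0.1, 0.5, -1.5]
width: 0.0542
finger_force: 63.3
```

View pics/s5.png

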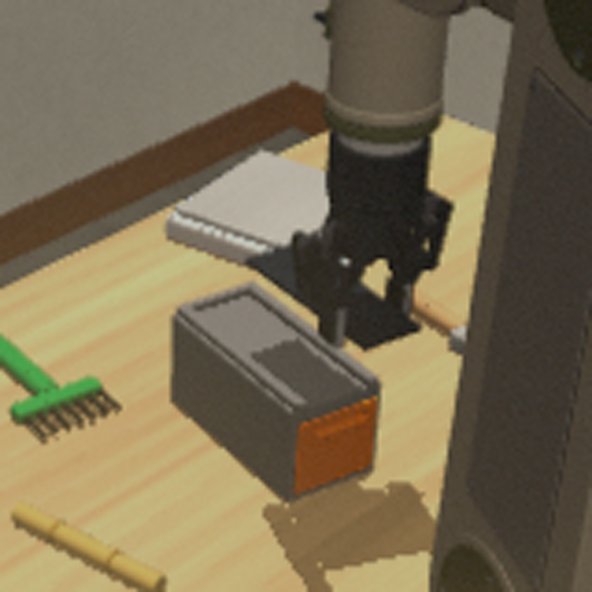

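The slate is lifted clear and hangs level: back end at crop (270,265), front at (390,330). I'll check its tilt from depth and plan the move to the rack.

```bash
python3 - <<'E'
from h import *
f=np.load("s5.npz");p=f["p"];X=cloud("side",f["d"]);v,u=np.indices(p.shape[:2])
m=(p.max(-1)<80)&(X[...,2]>.165)&(X[...,2]<.205)&(u>350)&(u<408)&(v>140)&(v<178)
P=X[m];k=(abs((P[:,:2]-[.48,-.207])@np.array([.224,.975]))<.02);P=P[k];s=(P[:,:2]-[.48,-.207])@np.array([.975,-.224])
for a in range(-50,140,15):
    w=(s*1000>a)&(s*1000<a+15)
    if w.sum()>3:print(a,w.sum(),np.median(P[w,2]))
yaw=np.radians(-6.07);c=np.array([.552,.1499])
rel([*(c-.043*np.array([np.cos(yaw),np.sin(yaw)])),.163],yaw)
E
```

```text
-50 10 0.18478191471720612
-35 42 0.18495107974545844
-20 40 0.1848304085781396
-5 29 0.18509128042225415
10 24 0.18448588375908248
25 9 0.18509914068376018
70 7 0.18362933835360679
85 17 0.18321264790451913
100 22 0.18380046713226322
115 12 0.18356783309407082
shift [-0.0528 -0.3588  0.0003] turn [-0.0003  0.0008 -0.1203] at [ 0.4803 -0.2071  0.1632] t 12.1167
```

```bash
python3 -m crank '[0.05,0,-0.005,0,0,0,0, 0.05,-0.002,-0.015,0,0,0,-0.005, 0.05,-0.005,-0.032,0,0,0,-0.01, 0.05,-0.008,-0.052,0,0,0,-0.02, 0.05,-0.011,-0.074,0,0,0,-0.03, 0.05,-0.014,-0.096,0,0,0,-0.04, 0.05,-0.017,-0.118,0,0,0,-0.05, 0.05,-0.02,-0.14,0,0,0,-0.055, 0.05,-0.024,-0.16,0,0,0,-0.06, 0.05,-0.028,-0.18,0,0,0,-0.06]'
python3 -m crank '[0.05,-0.003,-0.02,0,0,0,-0.01, 0.05,-0.006,-0.042,0,0,0,-0.02, 0.05,-0.009,-0.064,0,0,0,-0.03, 0.05,-0.011,-0.086,0,0,0,-0.04, 0.05,-0.013,-0.108,0,0,0,-0.05, 0.05,-0.014,-0.128,0,0,0,-0.06, 0.05,-0.014,-0.145,0,0,0,-0.06, 0.05,-0.014,-0.158,0,0,0,-0.06, 0.05,-0.014,-0.165,0,0,0,-0.06, 0.05,-0.014,-0.168,0,0,0,-0.06]'
python3 - <<'E'
from h import *
p,d=snapshot("top");X=cloud("top",d);v,u=np.indices(d.shape);yaw=np.radians(-6.07)
a=np.array([np.cos(yaw),np.sin(yaw)]);c=np.array([.552,.1499])
rel([*(c-.043*a),.1],yaw)
np.savez("t6.npz",p=p,d=d)
m=(p.max(-1)<75)&(abs(X[...,2]-.184)<.02)&(X[...,0]>.4)&(X[...,0]<.7)&(X[...,1]>.05)&(X[...,1]<.25)
print(m.sum()); P=ray("top",np.argwhere(m)[:,::-1],.184);print(rect(P),P.min(0),P.max(0))
p,d=snapshot("side");X=cloud("side",d);np.savez("s6.npz",p=p,d=d)
m=(p.max(-1)<80)&(abs(X[...,2]-.184)<.006)&(X[...,0]>.4)&(X[...,0]<.7)&(X[...,1]>.05)&(X[...,1]<.25)
print(m.sum());P=ray("side",np.argwhere(m)[:,::-1],.184);print(rect(P))
E
```

```text
t: 12.95
ee_pos: [0.4933, -0.0235, 0.1637]
tool_rot: [[0.986, -0.164, 0.0], [-0.164, -0.986, 0.0], [-0.0, -0.0, -1.0]]
contact_force: [0.6, -0.5, -1.1]
width: 0.054
finger_force: 63.3
t: 13.78
ee_pos: [0.5074, 0.1436, 0.1636]
tool_rot: [[0.995, -0.105, -0.0], [-0.105, -0.995, 0.0], [-0.0, -0.0, -1.0]]
contact_force: [-0.3, -1.0, -0.4]
width: 0.0545
finger_force: 63.3
shift [ 0.0006 -0.0112  0.0636] turn [-0.      0.0002  0.0008] at [0.5075 0.1434 0.1636] t 13.8333
102
(array([548.8017, 139.8773]), [52.33026123046875, 154.98338317871094], np.float32(-5.1156273)) [0.4702 0.1069 0.184 ] [0.6237 0.1723 0.184 ]
423
(array([548.6855, 144.642 ]), [76.15827178955078, 157.0316925048828], np.float32(-4.456828))
```

```bash
python3 - <<'E'
from h import *
yaw=np.radians(-6.07);a=np.array([np.cos(yaw),np.sin(yaw)]);b=np.array([-a[1],a[0]]);c0=np.array([.552,.1499])
for n in("top","side"):
    p=np.load(n+"0.npz")["p"];S=cv2.cvtColor(p,cv2.COLOR_RGB2HSV)[...,1].astype(np.float32);c=camera_info(n)
    def prof(pts):
        q=(np.array(pts)@np.array(c["R"]).T+c["t"])@np.array(c["mtx"]).T;q=(q[:,:2]/q[:,2:]).astype(np.float32)
        return cv2.remap(S,q[:,:1],q[:,1:],cv2.INTER_LINEAR).ravel()
    for name,axis,oth,z,rng,os in(("cross",a,b,.060,(75,110),(-9,-6,-3,0,3,6,9)),("bars",b,a,.041,(6,28),range(-60,61,5))):
        for sg in(1,-1):
            s=np.arange(*rng,.5)*sg
            w=np.mean([prof([[*(c0+axis*t/1000+oth*o/1000),z] for t in s]) for o in os],axis=0)
            k=np.clip(w.max()*.9-w,0,None)**2;print(n,name,sg,(s*k).sum()/k.sum(),"peak",s[w.argmin()],w.min(),w.max())
E
```

```text
top cross 1 93.84160976392876 peak 94.0 49.368862 138.70703
top cross -1 -90.37310611541726 peak -91.0 48.51646 133.28041
top bars 1 17.107904929841308 peak 17.0 51.885937 120.12515
top bars -1 -16.87109815918225 peak -17.0 50.795704 116.809845
side cross 1 95.15234657277634 peak 95.5 37.652065 98.04994
side cross -1 -88.80854225834872 peak -88.0 35.322544 82.39913
side bars 1 16.17720575760469 peak 16.0 35.53758 116.61719
side bars -1 -18.070098684134805 peak -18.0 36.276443 101.8893
```

```bash
python3 -m crank '[0.05,0.0015,-0.004,0.002,0,0,0, 0.05,0.003,-0.008,0.006,0,0,0, 0.05,0.0035,-0.0105,0.012,0,0,0, 0.05,0.0035,-0.0107,0.02,0,0,0, 0.05,0.0035,-0.0107,0.03,0,0,0, 0.05,0.0035,-0.0107,0.04,0,0,0, 0.05,0.0035,-0.0107,0.05,0,0,0, 0.05,0.0035,-0.0107,0.058,0,0,0, 0.05,0.0035,-0.0107,0.064,0,0,0, 0.05,0.0035,-0.0107,0.068,0,0,0]'
python3 - <<'E'
from h import *
rel([.5120,.1536,.068],np.radians(-6.07))
p,d=snapshot("top");X=cloud("top",d);np.savez("t7.npz",p=p,d=d)
m=(p.max(-1)<70)&(abs(X[...,2]-.115)<.015)&(X[...,0]>.4)&(X[...,0]<.7)&(X[...,1]>.05)&(X[...,1]<.25)
P=ray("top",np.argwhere(m)[:,::-1],.115);print(m.sum(),rect(P))
p,d=snapshot("side");X=cloud("side",d);np.savez("s7.npz",p=p,d=d)
m=(p.max(-1)<80)&(abs(X[...,2]-.115)<.006)&(X[...,0]>.4)&(X[...,0]<.7)&(X[...,1]>.05)&(X[...,1]<.25)
P=X[m];s=(P[:,:2]-[.5543,.1491])@[.9944,-.1057];print(m.sum(),np.percentile(s,[0,2,98,100]))
for a in range(-90,90,20):
    w=(s*1000>a)&(s*1000<a+20);print(a,w.sum(),np.median(P[w,2]) if w.any() else 0)
E
```

```text
t: 14.72
ee_pos: [0.5116, 0.1526, 0.0943]
tool_rot: [[0.994, -0.106, -0.002], [-0.106, -0.994, -0.0], [-0.001, 0.0, -1.0]]
contact_force: [-0.1, 0.5, -0.9]
width: 0.0542
finger_force: 63.3
shift [ 0.0004 -0.0011  0.0263] turn [ 0.0004  0.0015 -0.0003] at [0.5116 0.1526 0.0943] t 14.7167
90 (array([553.6337, 147.3986]), [50.42390060424805, 155.72837829589844], np.float32(-7.1080575))
418 [-0.082  -0.0792  0.0745  0.0791]
-90 68 0.1149887663640746
-70 108 0.11541963426818294
-50 103 0.1152143281755783
-30 48 0.11533042686422615
-10 12 0.11286365775600077
10 6 0.11585326224416587
30 12 0.11364697676696933
50 33 0.11425974242494409
70 28 0.11410868860582171
```

```bash
python3 -m crank '[0.05,0.0005,-0.0008,0.003,0,0,0, 0.05,0.001,-0.0008,0.007,0,0,0, 0.05,0.001,-0.0008,0.012,0,0,0, 0.05,0.001,-0.0008,0.016,0,0,0, 0.05,0.001,-0.0008,0.02,0,0,0, 0.05,0.001,-0.0008,0.023,0,0,0, 0.05,0.001,-0.0008,0.025,0,0,0, 0.05,0.001,-0.0008,0.026,0,0,0, 0.05,0.001,-0.0008,0.027,0,0,0, 0.05,0.001,-0.0008,0.027,0,0,0]'
python3 -m crank '[0.05,0,0,0.0005,0,0,0, 0.05,0,0,0.001,0,0,0, 0.05,0,0,0.0015,0,0,0, 0.05,0,0,0.002,0,0,0, 0.05,0,0,0.0025,0,0,0, 0.05,0,0,0.003,0,0,0, 0.05,0,0,0.0035,0,0,0, 0.05,0,0,0.004,0,0,0, 0.05,0,0,0.004,0,0,0, 0.05,0,0,0.004,0,0,0]'
```

```text
t: 15.65
ee_pos: [0.5132, 0.1534, 0.0686]
tool_rot: [[0.994, -0.106, -0.0], [-0.106, -0.994, -0.0], [-0.0, 0.0, -1.0]]
contact_force: [-0.4, 0.8, -1.2]
width: 0.0541
finger_force: 63.3
t: 16.48
ee_pos: [0.5132, 0.1534, 0.0647]
tool_rot: [[0.994, -0.106, -0.0], [-0.106, -0.994, 0.0], [-0.0, 0.0, -1.0]]
contact_force: [1.1, 0.3, -1.2]
width: 0.0537
finger_force: 63.3
```

Next I'll lower it slowly to contact, expected at TCP z ≈ 0.061.

```bash
python3 -m crank '[0.05,0,0,0.0004,0,0,0, 0.05,0,0,0.0008,0,0,0, 0.05,0,0,0.0012,0,0,0, 0.05,0,0,0.0016,0,0,0, 0.05,0,0,0.002,0,0,0, 0.05,0,0,0.0024,0,0,0, 0.05,0,0,0.0028,0,0,0, 0.05,0,0,0.003,0,0,0, 0.05,0,0,0.003,0,0,0, 0.05,0,0,0.003,0,0,0]'
```

```text
t: 17.32
ee_pos: [0.5132, 0.1534, 0.0617]
tool_rot: [[0.994, -0.106, -0.0], [-0.106, -0.994, -0.0], [-0.0, 0.0, -1.0]]
contact_force: [0.5, -0.7, -1.5]
width: 0.0544
finger_force: 63.3
```

```bash
python3 -m crank '[0.05,0,0,0.0002,0,0,0, 0.05,0,0,0.0004,0,0,0, 0.05,0,0,0.0006,0,0,0, 0.05,0,0,0.0008,0,0,0, 0.05,0,0,0.001,0,0,0, 0.05,0,0,0.0012,0,0,0, 0.05,0,0,0.0014,0,0,0, 0.05,0,0,0.0014,0,0,0, 0.05,0,0,0.0014,0,0,0, 0.05,0,0,0.0014,0,0,0]'
```

```text
t: 18.15
ee_pos: [0.5133, 0.1534, 0.0603]
tool_rot: [[0.994, -0.106, 0.0], [-0.106, -0.994, -0.0], [0.0, 0.0, -1.0]]
contact_force: [0.1, 0.4, -1.6]
width: 0.054
finger_force: 63.3
```

```bash
python3 -m crank '[0.05,0,0,0.0002,0,0,0, 0.05,0,0,0.0004,0,0,0, 0.05,0,0,0.0006,0,0,0, 0.05,0,0,0.0008,0,0,0, 0.05,0,0,0.001,0,0,0, 0.05,0,0,0.0012,0,0,0, 0.05,0,0,0.0014,0,0,0, 0.05,0,0,0.0014,0,0,0, 0.05,0,0,0.0014,0,0,0, 0.05,0,0,0.0014,0,0,0]'; python3 - <<'E'
from h import *
p,d=snapshot("side");X=cloud("side",d)
P=X[(p.max(-1)<80)&(X[...,2]>.04)&(X[...,2]<.095)&(X[...,0]>.4)&(X[...,0]<.7)&(X[...,1]>.07)&(X[...,1]<.22)]
s=(P[:,:2]-[.5543,.1491])@[.9944,-.1057]
for a in range(-90,90,20):
    w=(s*1000>a)&(s*1000<a+20);print(a,w.sum(),np.median(P[w,2]) if w.any() else 0)
E
```

```text
t: 18.98
ee_pos: [0.5133, 0.1534, 0.0589]
tool_rot: [[0.994, -0.106, 0.0], [-0.106, -0.994, -0.0], [0.0, -0.0, -1.0]]
contact_force: [-1.0, 0.3, -1.1]
width: 0.0545
finger_force: 63.3
-90 53 0.08027707678884657
-70 110 0.08056103731532188
-50 134 0.08071989226803736
-30 50 0.08017135175529654
-10 12 0.07816811807462407
10 3 0.08095484906059335
30 9 0.07867890817105182
50 36 0.08019105697619261
70 38 0.0788265644238145
```

The tips hang 16 mm below the slate's underside, so I had the sign wrong. Contact should come at TCP z ≈ 0.029. I'll continue down and watch the force as it passes between the upturned ends.

```bash
python3 -m crank '[0.05,0,0,0.002,0,0,0, 0.05,0,0,0.004,0,0,0, 0.05,0,0,0.006,0,0,0, 0.05,0,0,0.008,0,0,0, 0.05,0,0,0.01,0,0,0, 0.05,0,0,0.012,0,0,0, 0.05,0,0,0.014,0,0,0, 0.05,0,0,0.015,0,0,0, 0.05,0,0,0.015,0,0,0, 0.05,0,0,0.015,0,0,0]';python3 - <<'E'
from h import *
yaw=np.radians(-6.07);a=np.array([np.cos(yaw),np.sin(yaw)]);c0=np.array([.5543,.1491])
for n in("side","top"):
    p,d=snapshot(n);np.savez(n+"8.npz",p=p,d=d);X=cloud(n,d)
    m=(p.max(-1)<80)&(abs(X[...,2]-.065)<.006)&(X[...,0]>.4)&(X[...,0]<.7)&(X[...,1]>.07)&(X[...,1]<.22)
    P=ray(n,np.argwhere(m)[:,::-1],.065)[:,:2]-c0;s=P@a;print(n,m.sum(),np.percentile(s,[0,2,98,100]),np.percentile(P@[-a[1],a[0]],[2,98]))
E
```

```text
t: 19.87
ee_pos: [0.5132, 0.1534, 0.0439]
tool_rot: [[0.994, -0.106, -0.0], [-0.106, -0.994, -0.0], [-0.0, 0.0, -1.0]]
contact_force: [-0.7, -0.1, -0.9]
width: 0.0546
finger_force: 63.3
side 429 [-0.0799 -0.0782  0.0771  0.0796] [-0.0281  0.0372]
top 86 [-0.0922 -0.077   0.0797  0.0819] [-0.0259  0.0238]
```

Centred within about 1 mm, with no contact so far. Continuing down to about z 0.033 and then slowly.

```bash
python3 -m crank '[0.05,0,0,0.0015,0,0,0, 0.05,0,0,0.003,0,0,0, 0.05,0,0,0.0045,0,0,0, 0.05,0,0,0.006,0,0,0, 0.05,0,0,0.0075,0,0,0, 0.05,0,0,0.009,0,0,0, 0.05,0,0,0.01,0,0,0, 0.05,0,0,0.011,0,0,0, 0.05,0,0,0.0115,0,0,0, 0.05,0,0,0.012,0,0,0]'
python3 -m crank '[0.05,0,0,0.0003,0,0,0, 0.05,0,0,0.0006,0,0,0, 0.05,0,0,0.0009,0,0,0, 0.05,0,0,0.0012,0,0,0, 0.05,0,0,0.0014,0,0,0, 0.05,0,0,0.0016,0,0,0, 0.05,0,0,0.0018,0,0,0, 0.05,0,0,0.002,0,0,0, 0.05,0,0,0.002,0,0,0, 0.05,0,0,0.002,0,0,0]'
```

```text
t: 20.8
ee_pos: [0.5132, 0.1534, 0.0318]
tool_rot: [[0.994, -0.106, -0.0], [-0.106, -0.994, 0.0], [-0.0, 0.0, -1.0]]
contact_force: [0.4, -0.8, -1.2]
width: 0.0542
finger_force: 63.3
t: 21.63
ee_pos: [0.5133, 0.1534, 0.0299]
tool_rot: [[0.994, -0.106, 0.0], [-0.106, -0.994, -0.0], [0.0, 0.0, -1.0]]
contact_force: [-0.3, -0.1, -1.4]
width: 0.0543
finger_force: 63.3
```

```bash
python3 -m crank '[0.05,0,0,0.0002,0,0,0, 0.05,0,0,0.0004,0,0,0, 0.05,0,0,0.0006,0,0,0, 0.05,0,0,0.0008,0,0,0, 0.05,0,0,0.001,0,0,0, 0.05,0,0,0.001,0,0,0, 0.05,0,0,0.001,0,0,0, 0.05,0,0,0.001,0,0,0, 0.05,0,0,0.001,0,0,0, 0.05,0,0,0.001,0,0,0]'
```

```text
t: 22.47
ee_pos: [0.5135, 0.1535, 0.0293]
tool_rot: [[0.994, -0.106, 0.001], [-0.106, -0.994, 0.0], [0.001, -0.0, -1.0]]
contact_force: [-1.1, -0.3, 5.3]
width: 0.0542
finger_force: 63.9
```

Contact: +5.3 N at z 0.0293. I'll open the fingers slowly, holding the pose.

```bash
python3 -m crank '[0.055,0,0,0,0,0,0, 0.057,0,0,0,0,0,0, 0.06,0,0,0,0,0,0, 0.064,0,0,0,0,0,0, 0.068,0,0,0,0,0,0, 0.074,0,0,0,0,0,0, 0.08,0,0,0,0,0,0, 0.085,0,0,0,0,0,0, 0.085,0,0,0,0,0,0, 0.085,0,0,0,0,0,0]'
python3 -m crank '[0.085,0,0,-0.003,0,0,0, 0.085,0,0,-0.008,0,0,0, 0.085,0,0,-0.015,0,0,0, 0.085,0,0,-0.025,0,0,0, 0.085,0,0,-0.04,0,0,0, 0.085,0,0,-0.06,0,0,0, 0.085,0,0,-0.08,0,0,0, 0.085,0,0,-0.1,0,0,0, 0.085,0,0,-0.115,0,0,0, 0.085,0,0,-0.12,0,0,0]'
python3 -m crank '[0.085,-0.01,0,-0.01,0,0,0, 0.085,-0.03,0,-0.02,0,0,0, 0.085,-0.05,0,-0.02,0,0,0, 0.085,-0.07,0,-0.02,0,0,0, 0.085,-0.08,0,-0.02,0,0,0, 0.085,-0.09,0,-0.02,0,0,0, 0.085,-0.09,0,-0.02,0,0,0, 0.085,-0.09,0,-0.02,0,0,0, 0.085,-0.09,0,-0.02,0,0,0, 0.085,-0.09,0,-0.02,0,0,0]'
python3 - <<'E'
from h import *
yaw=np.radians(-6.07);a=np.array([np.cos(yaw),np.sin(yaw)]);c0=np.array([.5543,.1491])
for n in("side","top"):
    p,d=snapshot(n);X=cloud(n,d)
    m=(p.max(-1)<80)&(abs(X[...,2]-.05)<.012)&(X[...,0]>.4)&(X[...,0]<.7)&(X[...,1]>.07)&(X[...,1]<.22)
    k,l,st,_=cv2.connectedComponentsWithStats(m.astype(np.uint8));m=l==1+st[1:,4].argmax()
    P=ray(n,np.argwhere(m)[:,::-1],.05);r=rect(P);Q=P[:,:2]-c0;s=Q@a
    print(n,m.sum(),r,np.percentile(s,[0,2,98,100]),np.percentile(Q@[-a[1],a[0]],[0,2,98,100]))
    z=X[m][:,2];print([np.median(z[(s>i)&(s<i+.04)]) for i in(-.08,-.04,0,.04)])
print(bot.read_state()["contact_force"],bot.read_state()["ee_pos"])
E
```

```text
t: 23.3
ee_pos: [0.5133, 0.1535, 0.0289]
tool_rot: [[0.994, -0.106, 0.0], [-0.106, -0.994, 0.0], [0.0, -0.0, -1.0]]
contact_force: [0.3, -0.4, -1.0]
width: 0.0852
finger_force: 0.0
t: 24.13
ee_pos: [0.5152, 0.1538, 0.1533]
tool_rot: [[0.994, -0.106, 0.006], [-0.106, -0.994, 0.001], [0.006, -0.002, -1.0]]
contact_force: [-0.1, -0.4, 0.0]
width: 0.0847
finger_force: 0.0
t: 24.97
ee_pos: [0.4243, 0.1629, 0.169]
tool_rot: [[0.994, -0.106, 0.0], [-0.106, -0.994, -0.0], [0.0, 0.0, -1.0]]
contact_force: [-0.1, -0.7, -0.6]
width: 0.0847
finger_force: 0.0
side 751 (array([556.6166, 150.5811]), [54.78068161010742, 161.20298767089844], np.float32(-5.880033)) [-0.0785 -0.0743  0.0769  0.0827] [-0.0259 -0.0245  0.0279  0.0293]
[np.float64(0.05043849190754887), np.float64(0.05075804006045379), np.float64(0.05082418169139393), np.float64(0.05094742993291111)]
top 710 (array([557.1688, 148.2584]), [53.91130447387695, 159.00634765625], np.float32(-6.229739)) [-0.0766 -0.0647  0.0794  0.0825] [-0.0277 -0.0264  0.0232  0.0262]
[np.float64(0.050939309203315256), np.float64(0.05051268427570557), np.float64(0.050679319869309895), np.float64(0.05051560542154519)]
[-0.7808  0.3674  0.7536] [0.4242 0.1628 0.1689]
```

The slate is flat with its top at z ≈ 0.0505, about 2.5 mm from the rack's centre and aligned to within 0.2°. Handing in.

```bash
python3 -c "
from rig import bot
print(bot.hand_in())"
```

```text
the job is handed in; nothing more can be done
None
```

The slate is lying flat and released on the drying rack, about 2.5 mm off centre and aligned within about 0.2°, and I handed the job in at about 25 s of the 54 s; the hand-in gave no verdict back, and I did not measure the bystanders again at the end.

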